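# Swing the bench magnifier over the ore and lock it

## Task

Bring the bench magnifier over the rough lump of ore: push its arm round with a fingertip until the lens is centred above the ore, then push the small locking lever on top of the post clockwise (seen from above) all the way to its stop. Pushing is all it takes: lift nothing, keep off the lens itself, and leave the ore and everything else lying where it is.

Things in the scene. Friction and masses are not known exactly. Their poses are not given: they have to be found in the camera images.
- magnifier: Fixed bench magnifier: round grey foot (110 mm diameter, 20 mm high) with an upright post. Origin: on the post's axis, at the work surface. Arm and lever both turn about the post's axis. The arm points along this frame's -x axis (roughly towards the robot) when joint lens_arm is 0. Top of it all: 132 mm up.
- lens_arm (a joint): Angle (rad) of the magnifier's arm about the post, growing counter-clockwise seen from above, range -1.3 to 1.3. Stiff with friction: about 2.5 N at 110 mm from the post moves it slowly; it stays where it is left.
- push_point (a point): Point in the middle of the arm bar (mid thickness, mid height, 87.5 mm above the surface), 110 mm out from the post axis: push sideways here, from either side. The bar is level, flat aluminium on edge: 10 mm thick, 25 mm high (75 to 100 mm above the surface), from the 36 mm wide hub at the post to about 155 mm out, where the lens ring begins.
- lens_center (a point): Centre of the round lens, set in a dark ring, 94 mm outer diameter, 10 mm thick, carried level on the end of the arm. This point is 200 mm from the post axis and 87.5 mm above the surface. Its x axis points along the arm back to the post.
- clamp_lever (a joint): Locking lever on top of the post, angle in rad: 0 to 1.5, growing clockwise seen from above; 1.5 is the stop (locked), it starts loose between 0 and 0.35. At value q it points, in the magnifier's frame, 0.8 - q rad counter-clockwise from +x (away from the robot). About 2 N at the grip turns it; it stays where left and does not move the arm.
- lever_grip (a point): Point on the lever's axis, 65 mm out from the post axis and 122 mm above the surface, in the middle of its black grip (round, 16 mm diameter, from 45 to 95 mm out). Nothing stands beneath the lever but the foot.
- ore: Loose rough angular lump of raw copper ore, about 62 mm across and 45 mm high, 0.33 kg, lying on the mat to one side of the arm, under the path of the lens. Origin: centre of its underside. Its centre lies within 10 mm of the circle the lens centre travels.
- pebble: Loose smooth round dome-shaped polished pebble, 62 mm diameter, 32 mm high, on the other side of the arm, under the path of the lens (not the one to look at). Origin: centre of its underside.
- mold: Silicone cabochon mold, 85 x 65 x 13 mm, four pockets, lying flat on the mat below the arm. Origin: centre of its underside. Leave alone.
- trivet: Round ceramic trivet, 150 mm diameter, 14 mm high. Origin: centre of its underside. Leave alone.
- tweezer: Steel tweezer, 135 mm long, 8 mm high. Origin: underside, mid length. Leave alone.
- jar: Closed jar, 54 mm diameter, 75 mm high. Origin: centre of its underside. Leave alone.
- brush: Hand brush 160 mm long. Origin: underside. Leave alone.

How it is judged (in metres and radians):
On the way, in this order (a step that is already met when the one before it is completed fails the run):
1. the lens stands still with its centre within 16 mm (horizontally) of the ore's centre, the lever still loose (below 0.6 rad) (horizontal distance between lens_center and ore below 0.016 m and velocity of joint lens_arm between -0.05 and 0.05 rad/s and value of joint clamp_lever below 0.6 rad), for 0.3 s.
2. the locking lever is at its stop (above 1.38 rad), the lens still over the ore (horizontal distance between lens_center and ore below 0.016 m and value of joint clamp_lever above 1.38 rad), for 0.2 s.
At the end, for the whole second after the job is handed in: The lens centre is within 16 mm horizontally of the ore's centre and at rest, the locking lever is above 1.38 rad (stop at 1.5), and the ore lies at rest within 15 mm of where it was (all of step 2 and velocity of joint lens_arm between -0.05 and 0.05 rad/s and linear speed of ore below 0.02 m/s and distance of ore from where it was at the start of the episode below 0.015 m); the robot touches nothing.
It fails at once if the lens is touched (over 0.5 N) (contact force between lens_arm_c2 and anything else above 0.5 N).
It fails at once if the ore is shifted or lifted by more than 15 mm (distance of ore from where it was at the start of the episode above 0.015 m).
It fails at once if a bystander (pebble, mold, trivet, tweezer, jar or brush) is shifted or lifted by more than 15 mm (distance of any of pebble, mold, trivet, tweezer, jar, brush from where it was at the start of the episode above 0.015 m).
It also fails if it takes over 58 s, if anything falls off the work surface, if the arm or the gripper's body presses on something with over 40 N, if the wrist force passes 120 N, or if a joint passes its speed limit or range.

## Robot

A 6-joint arm with a two-finger parallel gripper is mounted at the origin on the work surface. World frame = base frame: x ahead of the robot, y to its left, z up, the work surface at z = 0. Lengths are in m, angles in degrees, forces in N, time in s.
With the tool pointing down it reaches from about 0.25 to 0.725 m from the base axis. Payload 9.7 kg.
Tool frame: the origin (TCP) lies between the finger pads; the fingertips stand bot.tcp_to_tips ahead of it and the grasp point (between the pads) lies 2 mm behind it (bot.tcp_to_tips is the distance from the TCP to the fingertips, in m); z points along the fingers, y is the line along which they close (so a half turn about z gives the same grasp; the last joint's range is limited). The gripper opens to 85 mm and grips with 20 to 120 N. Pads are 22 mm wide; open, the fingers measure 114 mm over their backs; the gripper's body (76 mm by 85 mm) begins 54 mm behind the grasp point. The pads swing forward as they close: fully open they stand 13 mm farther back than shut.
Start: joints at [-73.682, 4.979, 10.078, 95.1, 0, 90], TCP at [0.155, -0.528, 0.214] pointing down, gripper open.
Joint ranges: [-179.16, 179.16], [-48.56, 103.87], [-65.8, 70.77], [-126.05, 130.52], [-82.76, 87.17], [-180, 180]. Speed limits (degrees/s): [127.2, 127.2, 147.25, 180, 180, 180].

## Interface

Orientations are given as [roll, pitch, yaw] about the fixed x, y, z axes, in that order (R = Rz(yaw) Ry(pitch) Rx(roll)).
In Python, from workcell import sensors, camera, camera_params, bot gives the robot as it stands.
- The arm moves only by the tool apply_moves, never from a script. Its argument "motion" is a list of rows, each an object with "jaw": the opening, from -1 (shut) to 1 (fully open); "xyz": the shift along the tool's x, y, z in mm, a list of three; "twist": the turn about the tool's z in rad. A call has 1 to 5 rows; each row is the pose to reach, as a shift and turn from the pose commanded when the call began, along the tool's axes at that moment; what a row does not reach only later rows make up. A row lasts 1/8 s, in which the tool goes at most 62.5 mm and 10.7 degrees, less where a joint would pass 70% of its speed; a pose out of reach is approached as far as the arm can. A call with a gripper value outside its range is refused whole. The fingers move at their own pace and stop on an object; "grip_force" is the grip in N (left out, the last holds). Time passes only in rows, so rows that repeat a pose let the fingers close. It gives the time, the measured TCP pose, the force, the opening and the grip force at its end, in the units of the state.
- sensors.get_obs(): the state, without advancing time (a new reading comes with each control period).
- camera(name): name is "scene" or "side" or "wrist"; returns (picture, depth): 420x560x3 uint8, red, green, blue; 420x560 float32, m along the optical axis (not along the pixel's ray), 0 where there is no reading.
- camera_params(name): a dict with "mtx" (3x3 intrinsics, pixels), "rvec" (rotation vector, rad) and "tvec" (3), from world to camera coordinates, as OpenCV has them. Camera axes: x right, y down, z forward; pixel columns grow to the right and rows downward; lengths in m; the calibration is good to about 2 mm. The wrist camera is an equidistant fisheye: a pixel r from the principal point sees the ray r / f radians off the axis. A picture is of the moment at which its call begins: read the wrist's pose just before it. camera_params takes no time and is no camera call; for the wrist camera it gives the pose at the moment of the call.
- bot.job_done(): hands the job in; it is judged then, once.
The state is a dict: "time": time; "q": joint angles; "qd": joint speeds; "joint_efforts": joint torques, N m; "ee_pos": TCP position; "tcp_rot": TCP orientation; "wrist_force": force on the tool from outside, world axes, zero at the start; "torque": the same for the moment, N m; "opening": finger opening in m; "grasp_force": force on a finger pad.
Only numpy, scipy, OpenCV 4.12 (cv2) and the standard library are available. Lean on these libraries where they do the work, as an engineer would, in place of code of your own. Each camera call takes 0.05 s, during which the arm holds its last target. There are 200 camera calls.

## Working session

There is one attempt and no reset: what is moved stays moved. The work goes in short steps, Python scripts to look and compute and a tool call to move; the robot and the scene stay as the last step left them, time stands still between calls to the robot, and variables do not carry over. Pictures are saved under pics/ and viewed, at most 10 in all, crops included, and the job is handed in when it is done.

Besides the shell and the picture viewer there is one more tool, called as name(argument=value, ...) on one line, values as JSON. apply_moves: Moves the arm, as the interface text tells. Its arguments: {"type":"object","properties":{"motion":{"type":"array","items":{"type":"object","properties":{"jaw":{"type":"number"},"xyz":{"type":"array","items":{"type":"number"}},"twist":{"type":"number"}}}},"grip_force":{"type":"number"}},"required":["motion"]}

```bash
mkdir -p pics; ls; cat > h.py <<'E'
import numpy as np, cv2
from workcell import sensors, camera, camera_params, bot
def world(name, depth, p=None):
    p=p or camera_params(name); K=np.array(p['mtx']);R=cv2.Rodrigues(np.array(p['rvec'],float))[0];t=np.array(p['tvec'],float).ravel()
    v,u=np.indices(depth.shape); 
    c=np.stack([(u-K[0,2])/K[0,0]*depth,(v-K[1,2])/K[1,1]*depth,depth],-1)
    return (c-t)@R
E
python3 - <<'E'
from h import *
o=sensors.get_obs(); print(o['time'],o['ee_pos'],o['tcp_rot'],o['opening'],bot.tcp_to_tips)
for n in ('scene','side'):
    im,d=camera(n); cv2.imwrite(f'pics/{n}0.png',im[...,::-1]); np.savez(f'{n}0.npz',im=im,w=world(n,d),d=d)
    p=camera_params(n);R=cv2.Rodrigues(np.array(p['rvec'],float))[0];print(n,-R.T@np.ravel(p['tvec']),p['mtx'])
E
```

```text
pics
0.0 [ 0.15446168 -0.52757126  0.21335701] [-1.79919622e+02 -1.93722875e-03  1.63157414e+01] 0.08536235951561974 0.017
scene [1.46553007 0.33085646 0.74061354] [[461.938239     0.         283.8363169 ]
 [  0.         461.938239   220.59577917]
 [  0.           0.           1.        ]]
side [ 0.22596801 -1.02154591  1.13407499] [[519.63673532   0.         276.99486159]
 [  0.         519.63673532 208.70371763]
 [  0.           0.           1.        ]]
```

View pics/scene0.png

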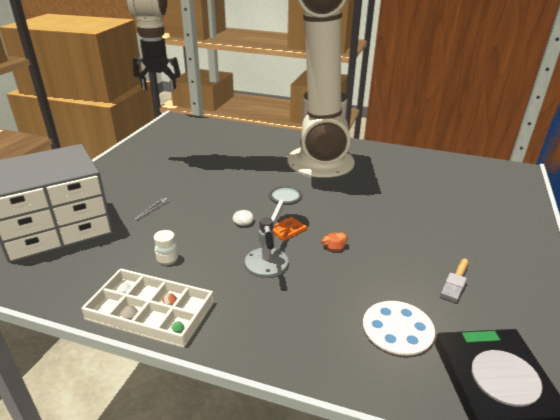

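View pics/side0.png

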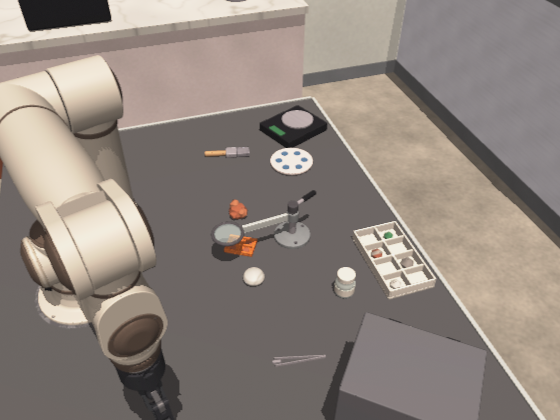

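Scene view: foot at about (267,262), ore at (336,241), lens at (285,195), pebble at (243,218). Side view: foot (292,234), ore (238,210), lens (228,234), and lever grip (308,197), which points away from the robot and to its left.

```bash
python3 - <<'E'
from h import *
for n,(u,v) in (('scene',(267,262)),('side',(292,236))):
    f=np.load(n+'0.npz'); w=f['w'];im=f['im'];hsv=cv2.cvtColor(im,cv2.COLOR_RGB2HSV)
    ore0={'scene':(336,241),'side':(238,210)}[n]
    vv,uu=np.indices(f['d'].shape); ok=f['d']>0
    z=w[...,2]
    m=ok&(np.hypot(uu-u,vv-v)<45)&(z>.013)&(z<.026)&(hsv[...,1]<90)
    m=cv2.morphologyEx(m.astype(np.uint8),cv2.MORPH_OPEN,np.ones((3,3)))>0
    p=w[m][:,:2]; (c,r)=cv2.minEnclosingCircle(p.astype(np.float32)); print(n,'foot',c,r,m.sum(),p.min(0),p.max(0))
    m=ok&(np.hypot(uu-ore0[0],vv-ore0[1])<20)&(z>.008)&(z<.06)&(hsv[...,1]>120)
    p=w[m]; print('ore',p.min(0),p.max(0),p[:,:2].mean(0),cv2.minEnclosingCircle(p[:,:2].astype(np.float32)),m.sum())
    near=ok&(np.hypot(uu-u,vv-v)<110)
    P=w[near&(z>.078)&(z<.104)]; print('bar',len(P))
    m=near&(z>.078)&(z<.104); p=w[m][:,:2]; 
    r=np.hypot(*(p-c).T); a=np.degrees(np.arctan2(*(p-c).T[::-1]))
    for lo in range(20,260,20):
        s=(r>lo/1e3)&(r<(lo+20)/1e3)
        if s.sum(): print(lo,s.sum(),np.median(a[s]%360).round(1),(a[s]%360).min().round(1),(a[s]%360).max().round(1))
    m=near&(z>.108)&(z<.14);p=w[m]; r=np.hypot(*(p[:,:2]-c).T); a=np.degrees(np.arctan2(*(p[:,:2]-c).T[::-1]))
    for lo in range(0,100,20):
        s=(r>lo/1e3)&(r<(lo+20)/1e3)
        if s.sum(): print('lev',lo,s.sum(),np.median(a[s]).round(1),p[s,2].max().round(3),p[s,:2].mean(0).round(4))
E
```

```text
scene foot (0.6098508238792419, 0.01416061446070671) 0.04973948746919632 581 [ 0.56513956 -0.03104949] [0.65534773 0.06277521]
ore [0.46089543 0.13011214 0.00810339] [0.50991189 0.19046004 0.04466828] [0.49120064 0.16362867] ((0.48682111501693726, 0.16142185032367706), 0.03302118927240372) 351
bar 707
20 1 11.1 11.1 11.1
40 13 178.8 177.0 183.0
60 30 180.8 178.8 187.3
80 27 181.3 180.2 186.7
100 28 182.2 181.0 186.0
120 29 182.6 181.6 185.9
140 45 182.5 176.5 191.7
160 106 182.9 171.4 196.9
180 122 184.0 170.5 197.9
200 124 184.1 171.0 197.2
220 91 184.0 173.5 193.8
240 10 186.7 181.2 189.5
lev 0 157 10.5 0.135 [0.6158 0.0165]
lev 20 25 24.7 0.13 [0.637  0.0271]
lev 40 27 26.8 0.132 [0.6561 0.0371]
lev 60 37 25.9 0.131 [0.6728 0.0449]
lev 80 48 26.2 0.131 [0.6904 0.0536]
side foot (0.6071156859397888, 0.016593795269727707) 0.05016733333468437 388 [ 0.56296181 -0.03176128] [0.65700252 0.06660631]
ore [0.44923797 0.12587266 0.00890166] [0.50463141 0.18434982 0.04645975] [0.47450028 0.15063584] ((0.47790664434432983, 0.15371200442314148), 0.030842812731862068) 244
bar 1087
20 52 194.3 176.4 300.9
40 48 188.1 178.4 199.0
60 49 188.0 178.5 191.8
80 52 187.2 181.8 189.6
100 49 186.7 182.5 189.3
120 47 186.3 181.1 188.6
140 53 186.3 178.7 191.1
160 119 185.8 173.8 197.2
180 166 186.2 172.0 198.6
200 175 185.8 170.7 199.1
220 146 186.0 173.4 288.0
240 35 187.6 182.3 289.4
lev 0 124 -79.7 0.137 [0.6061 0.0111]
lev 20 23 23.0 0.131 [0.6345 0.0275]
lev 40 35 22.4 0.134 [0.6531 0.0354]
lev 60 31 23.4 0.134 [0.6714 0.0451]
lev 80 19 23.1 0.135 [0.6864 0.0516]
```

apply_moves(motion=[{"xyz": [42, -29, 0], "twist": -0.17, "jaw": -1}, {"xyz": [84, -58, 0], "twist": -0.34, "jaw": -1}, {"xyz": [126, -87, 0], "twist": -0.51, "jaw": -1}, {"xyz": [168, -116, 0], "twist": -0.68, "jaw": -1}, {"xyz": [210, -145, 0], "twist": -0.85, "jaw": -1}])

```text
time: 0.72
ee_pos: [0.316, -0.3283, 0.2139]
tcp_rot: [-180.0, -0.0, 65.3]
wrist_force: [-0.3, -0.6, 0.1]
opening: 0.0004
grasp_force: 0.0
```

apply_moves(motion=[{"xyz": [50, 12, 0], "twist": -0.11, "jaw": -1}, {"xyz": [100, 24, 0], "twist": -0.22, "jaw": -1}, {"xyz": [150, 36, 0], "twist": -0.33, "jaw": -1}, {"xyz": [200, 47, 0], "twist": -0.44, "jaw": -1}, {"xyz": [244, 57, 0], "twist": -0.52, "jaw": -1}])

```text
time: 1.35
ee_pos: [0.4708, -0.1309, 0.2138]
tcp_rot: [-180.0, -0.0, 95.0]
wrist_force: [0.8, -0.7, 0.6]
opening: -0.0004
grasp_force: 0.0
```

```bash
python3 - <<'E'
from h import *
p=camera_params('wrist');im,d=camera('wrist');R=cv2.Rodrigues(np.array(p['rvec'],float))[0];t=np.ravel(p['tvec'])
print(p['mtx'],-R.T@t,R[2]); cv2.imwrite('pics/w1.png',im[...,::-1]); np.savez('w1.npz',im=im,d=d,R=R,t=t,K=p['mtx'])
E
```

```text
[[325.1922621    0.         281.90305641]
 [  0.         325.1922621  207.01930451]
 [  0.           0.           1.        ]] [ 0.46427373 -0.05082679  0.3736653 ] [ 0.02714591 -0.31013106 -0.95030617]
```

View pics/w1.png

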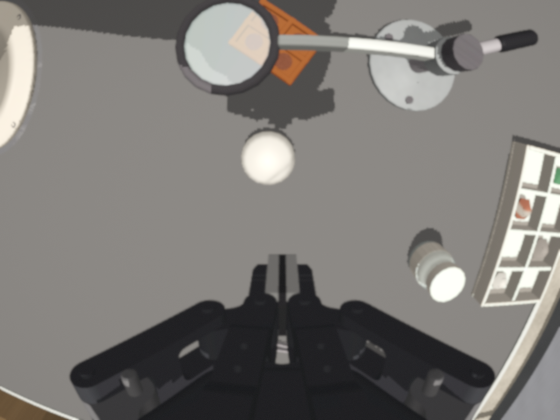

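The wrist view shows the lens ring centred at (228,46), the foot at (412,64), the pebble at (268,157) and the lever grip at (516,42). The ore is out of frame.

```bash
cat >> h.py <<'E'
def fray(px,K,R,t,z):
    px=np.atleast_2d(np.array(px,float)); a=(px-[K[0,2],K[1,2]])/K[0,0]; r=np.linalg.norm(a,axis=1)
    c=np.c_[a/r[:,None]*np.sin(r)[:,None],np.cos(r)]; d=c@R; o=-R.T@t
    return o+d*((z-o[2])/d[:,2])[:,None]
E
python3 - <<'E'
from h import *
f=np.load('w1.npz');im=f['im'];K,R,t=f['K'],f['R'],f['t']
g=cv2.cvtColor(im,cv2.COLOR_RGB2GRAY)
def fit(mask,z,box):
    m=np.zeros_like(mask,np.uint8);x0,y0,x1,y1=box;m[y0:y1,x0:x1]=mask[y0:y1,x0:x1]
    c=max(cv2.findContours(m,0,1)[0],key=cv2.contourArea)[:,0]
    P=fray(c,K,R,t,z)[:,:2]; return cv2.minEnclosingCircle(P.astype(np.float32)),len(c)
# lens glass (light) disc, foot disc
print('lens ring', fit(g<60,.0875,(165,1,280,105)))
v,u=np.indices(g.shape)
print('foot', fit((g>115)&(g<235),.02,(366,17,437,115)))
print('click',fray([[228,46]],K,R,t,.0875)[0],fray([[412,64]],K,R,t,.02)[0],fray([[500,45],[534,38]],K,R,t,.122),'barmid',fray([[300,41],[400,47]],K,R,t,.1))
E
```

```text
lens ring (((0.43324166536331177, -0.03393642604351044), 0.020876513794064522), 86)
foot (((0.5938733816146851, 0.013488544151186943), 0.07468393445014954), 698)
click [ 0.41317497 -0.00215448  0.0875    ] [0.60463917 0.01409541 0.02      ] [[0.6508372  0.03440502 0.122     ]
 [0.69420767 0.05530165 0.122     ]] barmid [[0.47439233 0.0041594  0.1       ]
 [0.56033858 0.0124459  0.1       ]]
```

apply_moves(motion=[{"xyz": [46, 20, 0], "twist": 0, "jaw": -1}, {"xyz": [90, 39, 20], "twist": 0, "jaw": -1}, {"xyz": [90, 39, 70], "twist": 0, "jaw": -1}, {"xyz": [90, 39, 110], "twist": 0, "jaw": -1}, {"xyz": [90, 39, 125], "twist": 0, "jaw": -1}])

```text
time: 2.02
ee_pos: [0.4999, -0.0394, 0.0866]
tcp_rot: [-179.8, -0.0, 94.8]
wrist_force: [0.5, -1.0, 0.6]
opening: -0.0003
grasp_force: 0.0
```

```bash
cat >> h.py <<'E'
P0=np.array([.6105,.0158])
def rows(thetas,r,off,yawoff):
    o=sensors.get_obs(); y=np.radians(o['tcp_rot'][2]); T=o['ee_pos']
    ax=np.array([np.cos(y),np.sin(y)]);ay=np.array([np.sin(y),-np.cos(y)])
    for th in thetas:
        a=np.radians(th); p=P0+r*np.array([np.cos(a),np.sin(a)])+off*np.array([-np.sin(a),np.cos(a)])
        d=p-T[:2]; tw=-(th+yawoff-np.degrees(y)); tw=np.radians((tw+180)%360-180)
        print(th,p.round(4),(d@ax*1e3).round(),(d@ay*1e3).round(),tw.round(3))
E
python3 -c "
from h import *
rows([186,182,178,174,170,166,162,158,154,150,146],.108,.016,-90)"
```

```text
186 [ 0.5048 -0.0114] 28.0 7.0 -0.02
182 [ 0.5031 -0.004 ] 35.0 6.0 0.049
178 [0.502  0.0036] 43.0 6.0 0.119
174 [0.5014 0.0112] 50.0 6.0 0.189
170 [0.5014 0.0188] 58.0 6.0 0.259
166 [0.5018 0.0264] 65.0 7.0 0.329
162 [0.5028 0.034 ] 73.0 9.0 0.398
158 [0.5044 0.0414] 80.0 11.0 0.468
154 [0.5064 0.0488] 87.0 14.0 0.538
150 [0.509  0.0559] 94.0 17.0 0.608
146 [0.512  0.0629] 101.0 21.0 0.678
```

apply_moves(motion=[{"xyz": [15, 4, 0], "twist": -0.02, "jaw": -1}, {"xyz": [26, 6, 0], "twist": -0.02, "jaw": -1}, {"xyz": [35, 6, 0], "twist": 0.05, "jaw": -1}, {"xyz": [43, 6, 0], "twist": 0.12, "jaw": -1}, {"xyz": [50, 6, 0], "twist": 0.19, "jaw": -1}])

```text
time: 2.65
ee_pos: [0.5041, 0.0118, 0.0909]
tcp_rot: [179.9, -0.0, 83.8]
wrist_force: [-0.1, -0.3, -0.5]
opening: 0.0001
grasp_force: 0.0
```

```bash
python3 -c "
from h import *
rows([170,166,162,158,154,150,146],.108,.016,-90)"
```

```text
170 [0.5014 0.0188] 7.0 -3.0 0.067
166 [0.5018 0.0264] 14.0 -4.0 0.137
162 [0.5028 0.034 ] 22.0 -4.0 0.206
158 [0.5044 0.0414] 30.0 -3.0 0.276
154 [0.5064 0.0488] 37.0 -2.0 0.346
150 [0.509  0.0559] 44.0 0.0 0.416
146 [0.512  0.0629] 52.0 2.0 0.486
```

apply_moves(motion=[{"xyz": [7, -3, 0], "twist": 0.07, "jaw": -1}, {"xyz": [14, -4, 0], "twist": 0.14, "jaw": -1}, {"xyz": [22, -4, 0], "twist": 0.21, "jaw": -1}, {"xyz": [30, -3, 0], "twist": 0.28, "jaw": -1}, {"xyz": [37, -2, 0], "twist": 0.35, "jaw": -1}])

```text
time: 3.28
ee_pos: [0.5061, 0.0488, 0.091]
tcp_rot: [179.9, -0.1, 63.8]
wrist_force: [0.2, -0.3, -0.5]
opening: 0.0
grasp_force: 0.0
```

```bash
python3 - <<'E'
from h import *
rows([150,146,142,138],.108,.016,-90)
im,d=camera('side'); cv2.imwrite('pics/side1.png',cv2.resize(im[130:330,130:400,::-1],None,fx=2.9,fy=2.9)); np.savez('side1.npz',im=im,w=world('side',d),d=d)
p=camera_params('wrist');im,d=camera('wrist');R=cv2.Rodrigues(np.array(p['rvec'],float))[0];t=np.ravel(p['tvec'])
cv2.imwrite('pics/w2.png',im[...,::-1]); np.savez('w2.npz',im=im,d=d,R=R,t=t,K=p['mtx'])
E
```

```text
150 [0.509  0.0559] 8.0 -1.0 0.066
146 [0.512  0.0629] 15.0 -1.0 0.136
142 [0.5155 0.0697] 23.0 -1.0 0.205
138 [0.5195 0.0762] 31.0 -0.0 0.275
```

View pics/w2.png

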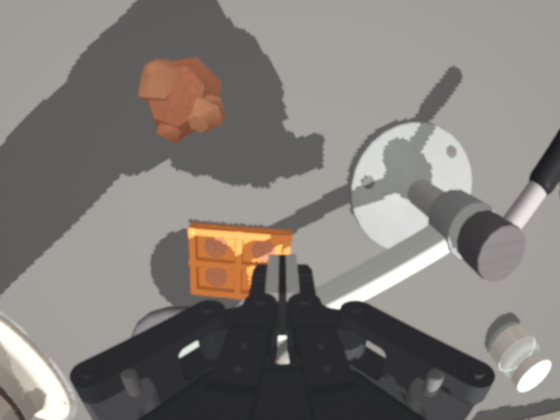

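View pics/side1.png

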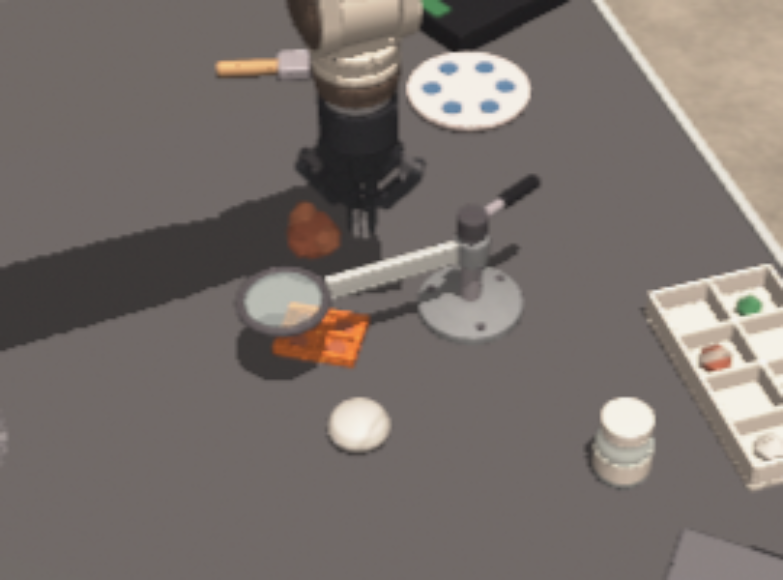

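The wrist view shows the ore at (182,98), the foot at (412,185), the lever grip at (545,165), and the bar from (330,300) to (440,240), which is behind the fingers. In the side crop the fingertips at (362,235) are on the far side of the bar, and the bar still sits near its start angle. So I need to measure this before going on.

```bash
python3 - <<'E'
from h import *
for n in ('side0','side1'):
    f=np.load(n+'.npz');w=f['w'];z=w[...,2];ok=f['d']>0
    r=np.hypot(w[...,0]-P0[0],w[...,1]-P0[1]); a=np.degrees(np.arctan2(w[...,1]-P0[1],w[...,0]-P0[0]))%360
    for lo in range(40,260,20):
        s=ok&(z>.078)&(z<.104)&(r>lo/1e3)&(r<(lo+20)/1e3)&(a>120)&(a<240)
        print(n,lo,s.sum(),np.median(a[s]).round(1))
# fingertip: crop (362,235)->px
for c in ((360,225),(360,235),(372,235),(395,268),(350,280)):
    u,v=int(130+c[0]/2.9),int(130+c[1]/2.9); print(c,w[v,u].round(4),f['im'][v,u])
o=sensors.get_obs();print(o['q'],o['tcp_rot'])
f=np.load('w2.npz');K,R,t=f['K'],f['R'],f['t']
print('bar',fray([[330,300],[440,240]],K,R,t,.1),'foot',fray([[412,185]],K,R,t,.02),'ore',fray([[182,98]],K,R,t,.02))
E
```

```text
side0 40 47 188.0
side0 60 45 187.2
side0 80 53 186.6
side0 100 48 185.8
side0 120 49 186.0
side0 140 50 185.9
side0 160 107 185.0
side0 180 163 185.8
side0 200 172 184.9
side0 220 150 185.1
side0 240 41 185.7
side1 40 47 187.6
side1 60 48 187.3
side1 80 51 186.7
side1 100 50 186.2
side1 120 53 186.0
side1 140 46 185.6
side1 160 113 185.5
side1 180 154 185.1
side1 200 173 185.3
side1 220 151 185.3
side1 240 39 185.7
(360, 225) [0.5011 0.0409 0.1277] [90 85 84]
(360, 235) [0.5005 0.0401 0.1129] [76 72 71]
(372, 235) [ 0.5433  0.1547 -0.0011] [59 56 55]
(395, 268) [0.5267 0.0088 0.0899] [161 155 147]
(350, 280) [0.4768 0.0006 0.0965] [178 172 162]
[ 5.51075434e+00 -1.50198986e+00 -1.01992452e+01  8.11653564e+01
  1.10790882e-02  1.21622266e+02] [ 1.79888820e+02 -8.14689948e-02  6.38885809e+01]
bar [[0.51983165 0.01614438 0.1       ]
 [0.58984411 0.02097111 0.1       ]] foot [[0.60677375 0.02490843 0.02      ]] ore [[0.48115872 0.15939287 0.02      ]]
```

```bash
python3 - <<'E'
from h import *
f=np.load('side1.npz');w=f['w'];u0,v0=130+362/2.9,130+235/2.9
for v in range(200,222): print(v,[tuple((w[v,u]*1e3).round().astype(int)) for u in range(252,262,2)])
for n in ('side','scene'):
  p=camera_params(n);o=sensors.get_obs()['ee_pos']
  for dz in (0,-.017):
    print(n,dz,cv2.projectPoints(np.array([o+[0,0,dz]]),np.array(p['rvec']),np.array(p['tvec']),np.array(p['mtx']),None)[0].ravel())
p=camera_params('wrist');R=cv2.Rodrigues(np.array(p['rvec'],float))[0];C=-R.T@np.ravel(p['tvec']);print(C-o)
E
```

```text
200 [(np.int64(495), np.int64(38), np.int64(158)), (np.int64(501), np.int64(37), np.int64(158)), (np.int64(506), np.int64(35), np.int64(158)), (np.int64(511), np.int64(31), np.int64(161)), (np.int64(517), np.int64(32), np.int64(158))]
201 [(np.int64(497), np.int64(43), np.int64(150)), (np.int64(502), np.int64(41), np.int64(151)), (np.int64(506), np.int64(33), np.int64(156)), (np.int64(513), np.int64(38), np.int64(150)), (np.int64(562), np.int64(194), np.int64(3))]
202 [(np.int64(496), np.int64(40), np.int64(149)), (np.int64(502), np.int64(43), np.int64(145)), (np.int64(505), np.int64(33), np.int64(152)), (np.int64(513), np.int64(38), np.int64(147)), (np.int64(561), np.int64(192), np.int64(1))]
203 [(np.int64(495), np.int64(40), np.int64(146)), (np.int64(501), np.int64(40), np.int64(143)), (np.int64(507), np.int64(39), np.int64(143)), (np.int64(513), np.int64(40), np.int64(141)), (np.int64(559), np.int64(186), np.int64(2))]
204 [(np.int64(496), np.int64(42), np.int64(140)), (np.int64(501), np.int64(39), np.int64(141)), (np.int64(507), np.int64(40), np.int64(138)), (np.int64(513), np.i
[... 3515 characters left out ...]
), (np.int64(537), np.int64(112), np.int64(4))]
220 [(np.int64(516), np.int64(129), np.int64(-10)), (np.int64(520), np.int64(119), np.int64(-1)), (np.int64(524), np.int64(112), np.int64(3)), (np.int64(531), np.int64(114), np.int64(0)), (np.int64(510), np.int64(12), np.int64(100))]
221 [(np.int64(512), np.int64(116), np.int64(0)), (np.int64(519), np.int64(115), np.int64(-2)), (np.int64(498), np.int64(11), np.int64(100)), (np.int64(504), np.int64(13), np.int64(96)), (np.int64(509), np.int64(8), np.int64(100))]
side 0 [255.2104232  214.20772071]
side -0.017 [255.36672653 218.40302529]
scene 0 [291.83582535 214.87880394]
scene -0.017 [291.65610042 220.35485096]
[0.03499574 0.0721989  0.15996186]
```

```bash
python3 - <<'E'
from h import *
for n in ('w1','w2'):
    f=np.load(n+'.npz');K,R,t=f['K'],f['R'],f['t'];d=f['d'];C=-R.T@t
    def pt(u,v):
        a=(np.array([u,v])-[K[0,2],K[1,2]])/K[0,0];r=np.hypot(*a);c=np.r_[a/r*np.sin(r),np.cos(r)];c=c/c[2]*np.median(d[v-1:v+2,u-1:u+2]);return (R.T@(c-t)).round(4)
    for q in ([(150,150),(350,200),(268,157),(282,262)] if n=='w1' else [(300,60),(350,150),(182,98),(283,265),(274,275),(292,275),(370,275)]): print(n,q,pt(*q))
f=np.load('side0.npz');w=f['w']; m=(w[...,2]>.12)&(f['d']>0)&(np.hypot(w[...,0]-.154,w[...,1]+.528)<.09); print('start tips zmin',np.sort(w[m][:,2])[:5], m.sum())
E
```

```text
w1 (150, 150) [ 3.082e-01 -1.140e-01 -3.000e-04]
w1 (350, 200) [ 0.5567 -0.1564  0.0006]
w1 (268, 157) [ 0.4544 -0.1081  0.0313]
w1 (282, 262) [ 0.4703 -0.1193  0.2434]
w2 (300, 60) [ 5.699e-01  1.461e-01 -1.000e-04]
w2 (350, 150) [5.748e-01 6.630e-02 2.000e-04]
w2 (182, 98) [0.4848 0.1571 0.0338]
w2 (283, 265) [0.5117 0.0593 0.1228]
w2 (274, 275) [0.5082 0.0609 0.1314]
w2 (292, 275) [0.5152 0.058  0.1324]
w2 (370, 275) [0.546  0.016  0.0931]
start tips zmin [0.28765054 0.2889678  0.28999321 0.29534157 0.29575316] 17164
```

The wrist depth puts the mat at z≈0, so the calibration is fine. The shut fingertips are really about 17 mm behind the TCP (z≈0.108 with the TCP at 0.091), not 17 mm ahead. The fingers passed over the bar without touching it, and nothing has moved. I'll go back over the bar and come down lower.

apply_moves(motion=[{"xyz": [0, 0, -20], "twist": -0.05, "jaw": -1}, {"xyz": [-40, 18, -20], "twist": -0.2, "jaw": -1}, {"xyz": [-82, 36, -20], "twist": -0.36, "jaw": -1}, {"xyz": [-82, 36, -10], "twist": -0.52, "jaw": -1}, {"xyz": [-82, 36, 10], "twist": -0.54, "jaw": -1}])

```text
time: 4.0
ee_pos: [0.5024, -0.0424, 0.0806]
tcp_rot: [179.8, 0.0, 95.0]
wrist_force: [0.2, -0.6, -0.4]
opening: 0.0001
grasp_force: 0.0
```

apply_moves(motion=[{"xyz": [0, 0, 9], "twist": 0, "jaw": -1}, {"xyz": [0, 0, 18], "twist": 0, "jaw": -1}, {"xyz": [0, 0, 18], "twist": 0, "jaw": -1}])

```text
time: 4.38
ee_pos: [0.5012, -0.0416, 0.0609]
tcp_rot: [-180.0, -0.0, 94.8]
wrist_force: [-0.6, 0.7, -0.8]
opening: -0.0
grasp_force: 0.0
```

```bash
python3 - <<'E'
from h import *
im,d=camera('side');w=world('side',d);o=sensors.get_obs();T=o['ee_pos'];print(T,o['tcp_rot'],o['wrist_force'])
m=(d>0)&(np.hypot(w[...,0]-T[0],w[...,1]-T[1])<.022)&(w[...,2]>.045); q=w[m]; print(q[np.argsort(q[:,2])[:8]].round(3))
rows([186,182,178,174,170,166],.108,.016,-90)
E
```

```text
[ 0.50138244 -0.04161223  0.06135724] [1.79991232e+02 2.43512018e-03 9.48296759e+01] [ 0.93846933 -0.72377339 -0.16109695]
[[ 0.494 -0.041  0.076]
 [ 0.494 -0.05   0.08 ]
 [ 0.5   -0.05   0.082]
 [ 0.502 -0.052  0.083]
 [ 0.494 -0.05   0.084]
 [ 0.506 -0.05   0.085]
 [ 0.496 -0.053  0.086]
 [ 0.492 -0.048  0.087]]
186 [ 0.5048 -0.0114] 30.0 6.0 -0.02
182 [ 0.5031 -0.004 ] 37.0 5.0 0.049
178 [0.502  0.0036] 45.0 4.0 0.119
174 [0.5014 0.0112] 53.0 4.0 0.189
170 [0.5014 0.0188] 60.0 5.0 0.259
166 [0.5018 0.0264] 68.0 6.0 0.329
```

apply_moves(motion=[{"xyz": [15, 4, 0], "twist": -0.02, "jaw": -1}, {"xyz": [28, 6, 0], "twist": -0.02, "jaw": -1}, {"xyz": [37, 5, 0], "twist": 0.05, "jaw": -1}, {"xyz": [45, 4, 0], "twist": 0.12, "jaw": -1}, {"xyz": [53, 4, 0], "twist": 0.19, "jaw": -1}])

```text
time: 5.05
ee_pos: [0.5014, 0.012, 0.0615]
tcp_rot: [179.9, 0.1, 83.8]
wrist_force: [2.9, -4.9, -0.7]
opening: -0.0003
grasp_force: 1.9
```

```bash
cat >> h.py <<'E'
def bar():
    im,d=camera('side');w=world('side',d);z=w[...,2];v=w[...,:2]-P0;r=np.hypot(v[...,0],v[...,1]);a=np.degrees(np.arctan2(v[...,1],v[...,0]))%360
    for l,h in ((.12,.145),(.155,.245)):
        s=(d>0)&(z>.078)&(z<.104)&(r>l)&(r<h)&(a>100)&(a<240); print('bar',l,s.sum(),np.median(a[s]).round(1))
    s=(d>0)&(z>.08)&(z<.1)&(r>.153)&(r<.25)&(a>100)&(a<240); p=w[s][:,:2]; print('ring',cv2.minEnclosingCircle(p.astype(np.float32)))
    return im,d,w
E
python3 -c "
from h import *
bar();rows([170,166,162,158,154,150,146],.108,.016,-90)"
```

```text
bar 0.12 59 175.4
bar 0.155 606 174.4
ring ((0.4101191461086273, 0.035990189760923386), 0.0485815703868866)
170 [0.5014 0.0188] 6.0 -1.0 0.064
166 [0.5018 0.0264] 14.0 -1.0 0.134
162 [0.5028 0.034 ] 21.0 -1.0 0.203
158 [0.5044 0.0414] 29.0 -0.0 0.273
154 [0.5064 0.0488] 36.0 1.0 0.343
150 [0.509  0.0559] 44.0 3.0 0.413
146 [0.512  0.0629] 51.0 5.0 0.483
```

Now the bar is moving with the finger as predicted.

apply_moves(motion=[{"xyz": [6, -1, 0], "twist": 0.06, "jaw": -1}, {"xyz": [14, -1, 0], "twist": 0.13, "jaw": -1}, {"xyz": [21, -1, 0], "twist": 0.2, "jaw": -1}, {"xyz": [29, 0, 0], "twist": 0.27, "jaw": -1}, {"xyz": [36, 1, 0], "twist": 0.34, "jaw": -1}])

```text
time: 5.72
ee_pos: [0.5055, 0.0476, 0.0614]
tcp_rot: [180.0, 0.0, 64.4]
wrist_force: [-0.5, -4.5, 1.3]
opening: -0.0002
grasp_force: 1.8
```

```bash
python3 -c "
from h import *
bar();rows([150,147,144,141,138,135],.108,.016,-90)
p=camera_params('wrist');im,d=camera('wrist');R=cv2.Rodrigues(np.array(p['rvec'],float))[0];t=np.ravel(p['tvec'])
K=np.array(p['mtx']);hsv=cv2.cvtColor(im,cv2.COLOR_RGB2HSV)
v,u=np.indices(d.shape);a=np.stack([u-K[0,2],v-K[1,2]],-1)/K[0,0];r=np.linalg.norm(a,axis=-1)+1e-9
c=np.concatenate([a*(np.tan(r)/r)[...,None],np.ones(r.shape+(1,))],-1)*d[...,None];w=(c-t)@R
m=(d>0)&(hsv[...,1]>110)&(w[...,2]>.008)&(w[...,2]<.06)&(w[...,1]>.1);q=w[m];print(m.sum(),q.min(0),q.max(0),cv2.minEnclosingCircle(q[:,:2].astype(np.float32)))
# centroid over occupancy grid, merging all views
Q=[q]
for n in ('side0','scene0'):
  f=np.load(n+'.npz');W=f['w'];h=cv2.cvtColor(f['im'],cv2.COLOR_RGB2HSV);s=(f['d']>0)&(h[...,1]>110)&(W[...,2]>.008)&(W[...,2]<.06)&(np.hypot(W[...,0]-.482,W[...,1]-.157)<.05);Q.append(W[s])
for q in Q+[np.vstack(Q)]:
  g=np.unique((q[:,:2]/.004).round(),axis=0)*.004; print('grid centroid',g.mean(0),np.percentile(q,[1,99],axis=0)[:,:2].mean(0))
"
```

```text
bar 0.12 46 157.1
bar 0.155 554 156.0
ring ((0.427295446395874, 0.1003793254494667), 0.050160061568021774)
150 [0.509  0.0559] 8.0 -0.0 0.074
147 [0.5112 0.0612] 14.0 -1.0 0.126
144 [0.5137 0.0663] 20.0 -1.0 0.179
141 [0.5165 0.0713] 25.0 -0.0 0.231
138 [0.5195 0.0762] 31.0 0.0 0.283
135 [0.5228 0.0809] 37.0 1.0 0.336
6676 [0.45171624 0.12936138 0.01092168] [0.50998405 0.19103279 0.04449347] ((0.4819304645061493, 0.15832601487636566), 0.033528152853250504)
grid centroid [0.48177083 0.1591875 ] [0.48200549 0.15967118]
grid centroid [0.47546269 0.15337313] [0.4755781  0.15403112]
grid centroid [0.4876875  0.16084375] [0.485529   0.16058262]
grid centroid [0.48078095 0.15811429] [0.48170375 0.15965443]
```

apply_moves(motion=[{"xyz": [8, 0, 0], "twist": 0.07, "jaw": -1}, {"xyz": [14, -1, 0], "twist": 0.13, "jaw": -1}, {"xyz": [20, -1, 0], "twist": 0.18, "jaw": -1}, {"xyz": [25, 0, 0], "twist": 0.23, "jaw": -1}, {"xyz": [31, 0, 0], "twist": 0.28, "jaw": -1}])

```text
time: 6.45
ee_pos: [0.5187, 0.0749, 0.061]
tcp_rot: [180.0, 0.1, 48.5]
wrist_force: [-0.3, -4.2, -1.2]
opening: -0.0
grasp_force: 1.7
```

```bash
python3 -c "
from h import *
bar();rows([136,134,132,130],.108,.016,-90)"
```

```text
bar 0.12 22 141.9
bar 0.155 462 141.3
ring ((0.45776164531707764, 0.14626094698905945), 0.048570189625024796)
136 [0.5217 0.0793] 5.0 -1.0 0.041
134 [0.524  0.0824] 8.0 -1.0 0.076
132 [0.5263 0.0854] 12.0 -1.0 0.111
130 [0.5288 0.0882] 16.0 -1.0 0.145
```

apply_moves(motion=[{"xyz": [5, -1, 0], "twist": 0.04, "jaw": -1}, {"xyz": [8, -1, 0], "twist": 0.08, "jaw": -1}, {"xyz": [12, -1, 0], "twist": 0.11, "jaw": -1}, {"xyz": [15, -1, 0], "twist": 0.14, "jaw": -1}, {"xyz": [15, -1, 0], "twist": 0.14, "jaw": -1}])

```text
time: 7.12
ee_pos: [0.5284, 0.0872, 0.061]
tcp_rot: [180.0, -0.0, 40.4]
wrist_force: [-0.7, 0.6, -0.4]
opening: 0.0002
grasp_force: 0.3
```

```bash
python3 -c "
from h import *
im,d,w=bar();cv2.imwrite('pics/side2.png',cv2.resize(im[130:330,130:400,::-1],None,fx=2.9,fy=2.9))
im,d=camera('scene');w=world('scene',d);z=w[...,2]
s=(d>0)&(z>.078)&(z<.096)&(np.hypot(w[...,0]-.47,w[...,1]-.16)<.055)
p=w[s][:,:2];print('scene ring',s.sum(),p.min(0),p.max(0),cv2.minEnclosingCircle(p.astype(np.float32)))
cv2.imwrite('pics/scene2.png',cv2.resize(im[130:330,180:440,::-1],None,fx=2.9,fy=2.9))
"
```

```text
bar 0.12 18 134.1
bar 0.155 414 133.6
ring ((0.4757574200630188, 0.1662832647562027), 0.04910207539796829)
scene ring 547 [0.43782284 0.12119386] [0.52449203 0.21375294] ((0.483940064907074, 0.16589289903640747), 0.0484459213912487)
```

View pics/scene2.png

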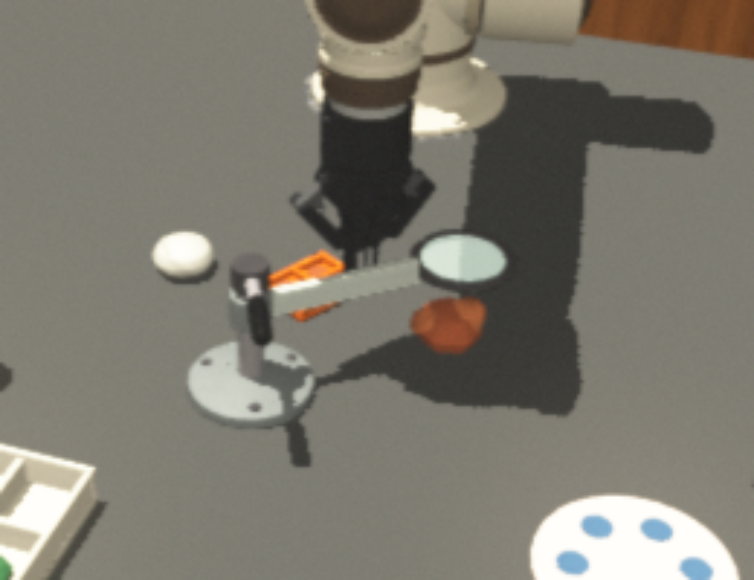

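The scene crop shows the lens ring at (462,260) in line above the ore at (450,322), with the fingers at (360,250) behind the bar. Measured, the lens is about 8–9 mm from the ore, mostly the unavoidable radial offset. I'll back off and go to the lever.

apply_moves(motion=[{"xyz": [-12, 0, 0], "twist": 0, "jaw": -1}, {"xyz": [-30, 0, 0], "twist": 0, "jaw": -1}, {"xyz": [-30, 0, -50], "twist": 0, "jaw": -1}, {"xyz": [-30, 0, -100], "twist": 0, "jaw": -1}, {"xyz": [-30, 0, -130], "twist": 0, "jaw": -1}])

```text
time: 7.85
ee_pos: [0.505, 0.0667, 0.194]
tcp_rot: [179.9, -0.1, 40.4]
wrist_force: [0.8, -0.2, 0.3]
opening: -0.0
grasp_force: 0.0
```

```bash
python3 -c "
from h import *
bar();rows([25],.070,.048,90);print(sensors.get_obs()['ee_pos'])"
```

```text
bar 0.12 49 132.7
bar 0.155 491 132.0
ring ((0.48098182678222656, 0.1672278344631195), 0.04986365884542465)
25 [0.6537 0.0889] 127.0 79.0 -1.303
[0.50579056 0.06681984 0.19725912]
```

apply_moves(motion=[{"xyz": [30, 19, 0], "twist": -0.17, "jaw": -1}, {"xyz": [60, 38, 0], "twist": -0.34, "jaw": -1}, {"xyz": [90, 57, 0], "twist": -0.51, "jaw": -1}, {"xyz": [120, 76, 0], "twist": -0.68, "jaw": -1}, {"xyz": [127, 79, 0], "twist": -0.85, "jaw": -1}])

```text
time: 8.52
ee_pos: [0.654, 0.0888, 0.1898]
tcp_rot: [-179.9, 0.0, 89.4]
wrist_force: [0.5, -0.1, 0.2]
opening: 0.0001
grasp_force: 0.0
```

apply_moves(motion=[{"xyz": [0, 0, 0], "twist": -0.17, "jaw": -1}, {"xyz": [0, 0, 0], "twist": -0.34, "jaw": -1}, {"xyz": [0, 0, 20], "twist": -0.45, "jaw": -1}, {"xyz": [0, 0, 65], "twist": -0.45, "jaw": -1}, {"xyz": [0, 0, 80], "twist": -0.45, "jaw": -1}])

```text
time: 9.15
ee_pos: [0.6514, 0.0886, 0.1084]
tcp_rot: [-179.8, -0.1, 114.8]
wrist_force: [0.1, 0.2, -0.0]
opening: -0.0004
grasp_force: 0.0
```

```bash
python3 - <<'E'
from h import *
im,d,w=bar();o=sensors.get_obs();T=o['ee_pos'];print(T,o['tcp_rot'])
cv2.imwrite('pics/side3.png',cv2.resize(im[130:300,180:400,::-1],None,fx=3.4,fy=3.4))
m=(d>0)&(np.hypot(w[...,0]-T[0],w[...,1]-T[1])<.022)&(w[...,2]>.045); q=w[m]; print(q[np.argsort(q[:,2])[:5]].round(3))
rows([29,25,21,17,13,9,5],.070,.019,90)
E
```

```text
bar 0.12 53 132.8
bar 0.155 489 131.9
ring ((0.4775133430957794, 0.16788294911384583), 0.050410475581884384)
[0.65142739 0.08874578 0.1077628 ] [-1.79748268e+02 -7.41580588e-02  1.14835402e+02]
[[0.652 0.082 0.13 ]
 [0.648 0.077 0.131]
 [0.655 0.08  0.131]
 [0.661 0.087 0.132]
 [0.64  0.083 0.133]]
29 [0.6625 0.0664] -25.0 1.0 -0.073
25 [0.6659 0.0626] -30.0 2.0 -0.003
21 [0.669  0.0586] -35.0 3.0 0.067
17 [0.6719 0.0544] -40.0 4.0 0.137
13 [0.6744 0.0501] -45.0 5.0 0.207
9 [0.6767 0.0455] -50.0 5.0 0.276
5 [0.6786 0.0408] -55.0 5.0 0.346
```

View pics/side3.png

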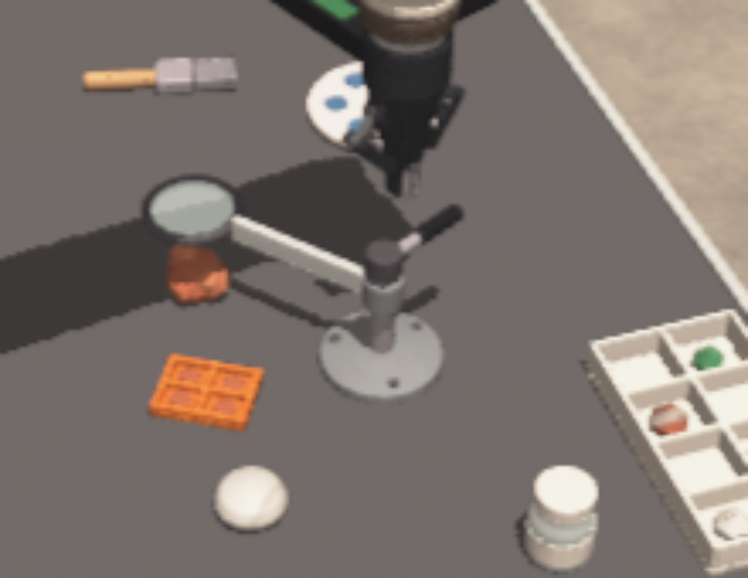

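The crop shows the fingertips at (405,190) on the far side of the lever grip (440,222), still about 20 mm too high. The lens is at (192,208), above the ore. I'll lower the fingers, then push.

apply_moves(motion=[{"xyz": [0, 0, 12], "twist": 0, "jaw": -1}, {"xyz": [-8, 0, 21], "twist": 0, "jaw": -1}, {"xyz": [-20, 1, 21], "twist": 0, "jaw": -1}, {"xyz": [-30, 2, 21], "twist": 0, "jaw": -1}, {"xyz": [-35, 3, 21], "twist": 0.07, "jaw": -1}])

```text
time: 9.82
ee_pos: [0.6714, 0.0584, 0.0906]
tcp_rot: [180.0, -0.0, 110.7]
wrist_force: [-0.4, 1.8, 0.2]
opening: 0.0002
grasp_force: 1.1
```

```bash
python3 -c "
from h import *
rows([17,12,7,2,-3,-8],.070,.019,90)"
```

```text
17 [0.6719 0.0544] -4.0 -1.0 0.065
12 [0.675  0.0489] -10.0 0.0 0.153
7 [0.6777 0.0432] -16.0 0.0 0.24
2 [0.6798 0.0372] -23.0 0.0 0.327
-3 [0.6814 0.0311] -29.0 -0.0 0.414
-8 [0.6825 0.0249] -35.0 -2.0 0.502
```

Contact (1.8 N).

apply_moves(motion=[{"xyz": [-4, -1, 0], "twist": 0.06, "jaw": -1}, {"xyz": [-10, 0, 0], "twist": 0.15, "jaw": -1}, {"xyz": [-16, 0, 0], "twist": 0.24, "jaw": -1}, {"xyz": [-23, 0, 0], "twist": 0.33, "jaw": -1}, {"xyz": [-29, 0, 0], "twist": 0.41, "jaw": -1}])

```text
time: 10.45
ee_pos: [0.6815, 0.0316, 0.0906]
tcp_rot: [180.0, -0.0, 87.2]
wrist_force: [-1.3, 2.1, -0.5]
opening: 0.0002
grasp_force: 1.1
```

```bash
python3 -c "
from h import *
rows([-8,-13,-18,-23,-28],.070,.019,90)"
```

```text
-8 [0.6825 0.0249] -7.0 1.0 0.091
-13 [0.683  0.0186] -13.0 2.0 0.178
-18 [0.6829 0.0122] -19.0 2.0 0.265
-23 [0.6824 0.0059] -26.0 2.0 0.353
-28 [ 6.812e-01 -3.000e-04] -32.0 1.0 0.44
```

apply_moves(motion=[{"xyz": [-7, 1, 0], "twist": 0.09, "jaw": -1}, {"xyz": [-13, 2, 0], "twist": 0.18, "jaw": -1}, {"xyz": [-19, 2, 0], "twist": 0.27, "jaw": -1}, {"xyz": [-26, 2, 0], "twist": 0.35, "jaw": -1}, {"xyz": [-32, 1, 0], "twist": 0.44, "jaw": -1}])

```text
time: 11.08
ee_pos: [0.6814, -0.0004, 0.0907]
tcp_rot: [180.0, -0.1, 62.0]
wrist_force: [1.0, 2.1, -0.2]
opening: -0.0003
grasp_force: 1.2
```

```bash
python3 -c "
from h import *
rows([-32,-36,-40,-44,-48],.070,.019,90)"
```

```text
-32 [ 0.6799 -0.0052] -5.0 1.0 0.07
-36 [ 0.6783 -0.01  ] -10.0 2.0 0.139
-40 [ 0.6763 -0.0146] -15.0 2.0 0.209
-44 [ 0.6741 -0.0192] -20.0 2.0 0.279
-48 [ 0.6715 -0.0235] -25.0 2.0 0.349
```

apply_moves(motion=[{"xyz": [-5, 1, 0], "twist": 0.07, "jaw": -1}, {"xyz": [-10, 2, 0], "twist": 0.14, "jaw": -1}, {"xyz": [-15, 2, 0], "twist": 0.21, "jaw": -1}])

```text
time: 11.45
ee_pos: [0.6763, -0.0148, 0.0907]
tcp_rot: [179.9, -0.1, 50.0]
wrist_force: [2.2, 1.2, -1.1]
opening: -0.0001
grasp_force: 1.3
```

```bash
python3 -c "
from h import *
rows([-43,-46,-49,-52,-55],.070,.019,90);bar()"
```

```text
-43 [ 0.6747 -0.018 ] -4.0 1.0 0.052
-46 [ 0.6728 -0.0214] -7.0 1.0 0.104
-49 [ 0.6708 -0.0246] -11.0 2.0 0.157
-52 [ 0.6686 -0.0277] -15.0 2.0 0.209
-55 [ 0.6662 -0.0306] -19.0 2.0 0.261
bar 0.12 47 132.6
bar 0.155 487 131.9
ring ((0.4800206422805786, 0.16535238921642303), 0.05037923902273178)
```

apply_moves(motion=[{"xyz": [-4, 1, 0], "twist": 0.05, "jaw": -1}, {"xyz": [-7, 1, 0], "twist": 0.1, "jaw": -1}, {"xyz": [-7, 1, 0], "twist": 0.1, "jaw": -1}])

```text
time: 11.88
ee_pos: [0.6735, -0.0199, 0.0909]
tcp_rot: [179.9, -0.2, 44.4]
wrist_force: [8.6, 3.8, -2.3]
opening: -0.0002
grasp_force: 4.1
```

apply_moves(motion=[{"xyz": [-4, 1, 0], "twist": 0.05, "jaw": -1}, {"xyz": [-4, 1, 0], "twist": 0.05, "jaw": -1}])

```text
time: 12.12
ee_pos: [0.6736, -0.0206, 0.091]
tcp_rot: [179.9, -0.6, 41.7]
wrist_force: [20.4, 16.9, -5.7]
opening: -0.0001
grasp_force: 12.7
```

The force has jumped to about 26 N and the tool has stalled, so the lever is at its stop. I'll back off.

apply_moves(motion=[{"xyz": [12, 0, 0], "twist": 0, "jaw": -1}, {"xyz": [35, 0, 0], "twist": 0, "jaw": -1}, {"xyz": [35, 0, -40], "twist": 0, "jaw": -1}, {"xyz": [35, 0, -90], "twist": 0, "jaw": -1}, {"xyz": [35, 0, -110], "twist": 0, "jaw": -1}])

```text
time: 12.75
ee_pos: [0.6965, -0.0009, 0.204]
tcp_rot: [179.8, -0.2, 41.6]
wrist_force: [1.0, -0.6, -0.2]
opening: 0.0001
grasp_force: 0.0
```

```bash
python3 - <<'E'
from h import *
im,d,w=bar()
cv2.imwrite('pics/side4.png',cv2.resize(im[130:300,180:400,::-1],None,fx=3.4,fy=3.4))
v=w[...,:2]-P0;r=np.hypot(v[...,0],v[...,1]);a=np.degrees(np.arctan2(v[...,1],v[...,0]))
for l in (.05,.065,.08):
    s=(d>0)&(w[...,2]>.108)&(w[...,2]<.138)&(r>l)&(r<l+.015);print('lever',s.sum(),np.median(a[s]))
W=w;h=cv2.cvtColor(im,cv2.COLOR_RGB2HSV);f=np.load('side0.npz')
for W,h in ((w,h),(f['w'],cv2.cvtColor(f['im'],cv2.COLOR_RGB2HSV))):
    s=(h[...,1]>110)&(W[...,2]>.008)&(W[...,2]<.03)&(np.hypot(W[...,0]-.482,W[...,1]-.157)<.05);print('ore',W[s].mean(0),s.sum())
print(sensors.get_obs()['ee_pos'],sensors.get_obs()['wrist_force'])
E
```

```text
bar 0.12 54 132.8
bar 0.155 483 132.3
ring ((0.48037755489349365, 0.16753236949443817), 0.0503385104238987)
lever 31 -50.3839736584914
lever 29 -49.55877398073908
lever 22 -47.42517677803815
ore [0.47237036 0.1442003  0.02241665] 121
ore [0.47255341 0.14295228 0.02218952] 122
[ 0.69677653 -0.0009811   0.2055408 ] [-0.39161736  0.57693752  2.70615122]
```

View pics/side4.png

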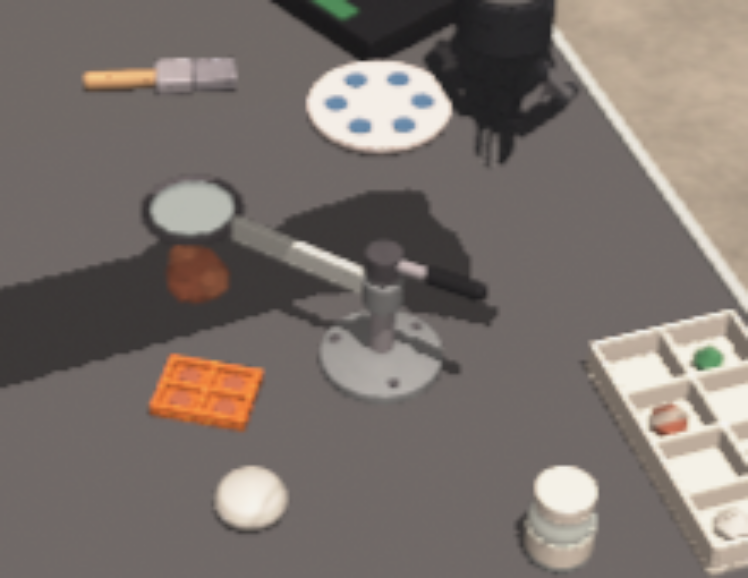

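The lever grip at (455,280) has swung clockwise to its stop. The lens at (192,208) is over the ore at (197,272), nothing else has moved, and the robot is clear.

```bash
python3 -c "
from h import *
print(bot.job_done())"
```

```text
the job is handed in; nothing more can be done
None
```

The job is handed in, with no verdict returned: by camera the lens centre is about 9 mm from the ore's centre, the lever was pushed until it stalled at its stop, nothing else was seen to move, and the robot stands clear.

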